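# Snap the rinsed water filter back into its unit

### The job

Pinch both blue sprung tabs of the water filter cartridge to free it from the white drip dock, draw it straight out, then snap it fully home and upright into the blue-rimmed socket of the water unit, so that both tabs spring out and hold it there, and let go. Feel your way: squeeze the tabs moderately, and never yank or force the cartridge against the dock or the socket, which would crack it. Leave the other kitchen things where they are.

Things in the scene. Friction and masses are not known exactly. Their poses are not given: they have to be found in the camera images.
- cartridge: White filter cartridge, about 0.16 kg, with two blue tabs. Origin: centre of its underside, z up. Foot 40 (x) x 52 (y) x 24 mm tall, above it a body 38 (x) x 34 (y) mm up to z = 94. Tabs: upright plates 24 wide (x), 4 thick, z = 26 to 92, outer faces at y = +26 and -26. Each tab has a catch out to y = 29.5 at z = 27 to 33, sloped below. A half turn makes no difference.
- pinch (a point): Point on the cartridge's axis at z = 75 mm, between the tabs: pinch from above along the cartridge's y axis; the fingertips then clear the rim (cartridge z = 48 mm when seated). Squeezed to the stops it can be carried by its tabs; 40 N of grip is ample, over 90 N (both fingers added) breaks it.
- tab_l (a joint): How far the tab on the cartridge's +y side is pushed in: 0 m = sprung out, 0.005 m = hard stop (with both in, faces are 42 mm apart). Spring 2 N rising to 7 N. About 3 mm on each side (faces 46 mm apart or less) frees the catches.
- tab_r (a joint): The same for the tab on the cartridge's -y side.
- dock: White drip dock fixed on the counter, base plate 130 x 150 x 6 mm; origin: centre of its underside, z up. Its grey socket is centred. The cartridge sits in it with the same yaw and 1 mm of play sideways, 2 mm upwards, its foot 12 mm above the counter on a sprung ejector that gives up to 5.5 mm downwards (4 N rising to 6 N) before a hard stop.
- dock_rim (a point): Centre of the dock's mouth, 60 mm above the counter. The mouth is 42 (dock x) x 54 (dock y) mm; lips on its +y and -y sides, undersides 47 mm above the counter, hold the catches. Pulling while the tabs are not pinched in jams; closing fingers may push it down. Over 40 N between cartridge and dock cracks it.
- unit: White water unit fixed on the counter, 140 (x) x 160 (y) x 70 mm tall, steel cap to z = 88 at x = +53, y = +64; origin: centre of its underside, z up. In its top a black socket with a blue rim, same shape as the dock's. The cartridge goes in with its y axis along the unit's y, either way round. Over 40 N between cartridge and unit cracks it.
- unit_rim (a point): Point on the unit's axis at rim height, 80 mm up. The socket's true centre is up to 4 mm off this axis along unit x and y, differently each time: not measured, to be felt or seen. The mouth slopes from 52 x 64 mm at the rim to 42 x 54 mm 7 mm lower, then goes straight down. A foot set down off-centre rests on a slope that pushes it towards the centre. The socket does not yield.
- unit_floor (a point): Point on the unit's axis at the socket floor, 32 mm up. A brass spring valve stands 8 mm above the floor, pushing up with 4 to 8 N. Lip undersides 67 mm up. Press the cartridge down until its foot meets the floor, then open the fingers: the tabs spring out under the lips and hold it, 0 to 2 mm above the floor.
- mug: Bystander, to be left alone: blue ceramic mug, 80 mm wide, 90 mm tall; origin under its centre.
- bowl: Bystander, to be left alone: white bowl, 140 mm wide, 55 mm tall; origin under its centre.
- salt: Bystander, to be left alone: small glass jar with red cap, 42 mm wide, 85 mm tall; origin under its centre.
- spice: Bystander, to be left alone: amber glass jar with black cap, 48 mm wide, 100 mm tall; origin under its centre.
- tin: Bystander, to be left alone: steel food tin with yellow wrapper, 72 mm wide, 100 mm tall; origin under its centre.
- spoon: Bystander, to be left alone: long spoon lying on the counter; origin under its centre.
- carton: Bystander, to be left alone: plain cardboard carton, 50 x 90 x 130 mm; origin under its centre.
Not all that is in view belongs to the job. Leave any green or orange look-alike of the unit alone.

How it is judged:
On the way, in this order (a step that is already met when the one before it is completed fails the run):
1. both tabs are pinched in by the fingers while the cartridge is still in the drip dock (value of joint each of tab_l, tab_r above 0.0022 m and z of cartridge in the frame of dock below 0.025 m and horizontal distance between cartridge and dock below 0.006 m and contact force between the fingers and cartridge above 2 N), for 0.05 s.
2. the cartridge is lifted clear of the drip dock (z of cartridge in the frame of dock above 0.07 m), for 0.1 s.
At the end, for the whole second after the job is handed in: The cartridge sits in the water unit's socket, fully home (origin 28 to 36.5 mm above the counter, within 9 mm of the unit's origin seen from above, within 0.07 rad of upright and 0.1 rad of the unit's y axis), both tabs sprung out to within 1.8 mm of rest, at rest (z of cartridge in the frame of unit between 0.028 and 0.0365 m and horizontal distance between cartridge and unit below 0.009 m and angle between cartridge's own z axis and vertical below 0.07 rad and angle between the y axis of cartridge and the y axis of unit, either way round below 0.1 rad and value of joint each of tab_l, tab_r below 0.0018 m and linear speed of cartridge below 0.01 m/s); the robot touches nothing.
It fails at once if the cartridge is forced against the drip dock (more than 40 N) (contact force between cartridge and dock above 40 N).
It fails at once if the cartridge is forced against the water unit (more than 40 N) (contact force between cartridge and unit above 40 N).
It fails at once if the cartridge is squeezed with more than 90 N (contact force between the fingers and cartridge above 90 N).
It fails at once if another kitchen thing is pushed away (more than 40 mm) (distance of any of mug, bowl, salt, spice, tin, spoon, carton from where it was at the start of the episode above 0.04 m).
It also fails if it takes over 72 s, if anything falls off the work surface, if the arm or the gripper's body presses on something with over 40 N, if the wrist force passes 120 N, or if a joint passes its speed limit or range.

### The arm

A 6-joint arm with a two-finger parallel gripper is mounted at the origin on the work surface. World frame = base frame: x ahead of the robot, y to its left, z up, the work surface at z = 0. Lengths are in m, angles in rad, forces in N, time in s.
With the tool pointing down it reaches from about 0.35 to 0.975 m from the base axis. Payload 4.9 kg.
Tool frame: the origin (TCP) lies on the centre line of the jaws, within the pads' length; the fingertips stand manip.tip_reach ahead of it and the grasp point (between the pads) is the TCP (manip.tip_reach is the distance from the TCP to the fingertips, in m); z points along the fingers, y is the line along which they close (so a half turn about z gives the same grasp; the last joint's range is limited). The gripper opens to 85 mm and grips with 20 to 120 N. Pads are 22 mm wide; open, the fingers measure 114 mm over their backs; the gripper's body (76 mm by 85 mm) begins 54 mm behind the grasp point. The pads swing forward as they close: fully open they stand 13 mm farther back than shut.
Start: joints at [-1.313, 0.053, 1.613, -0, 1.476, -0.119], TCP at [0.23, -0.581, 0.25] pointing down, gripper open.
Joint ranges: [-3.01, 3.01], [-1.01, 2.22], [0.06, 2.58], [-1.02, 4.17], [0.09, 2.62], [-3.14, 3.14]. Speed limits (rad/s): [2.57, 2.57, 3.14, 3.14, 3.14, 3.14].

### API

Orientations are given as a unit quaternion [w, x, y, z].
In Python, from plant import manip gives the robot as it stands. The module is installed in compiled form; this text tells all that it offers.
- The arm moves only by the tool move_arm, never from a script. Its argument "rows" is a list of rows, each a list of 7 numbers: the shift along the tool's x, y, z in cm, then the turn, a rotation vector about the tool's x, y, z in degrees, then the opening, from -1 (shut) to 1 (fully open). In form: [[tx, ty, tz, ax, ay, az, jaw], ...]. A call has 1 to 20 rows; each row shifts and turns the commanded pose from where the row before left it, along the tool's axes as they then stand; what a row does not reach is not made up. A row lasts 1/12 s, in which the tool goes at most 41.7 mm and 7.16 degrees, less where a joint would pass 70% of its speed; a pose out of reach is approached as far as the arm can. A call is refused whole if a number of a shift passes 4.17 or a number of a turn 7.16, either way. A call with a gripper value outside its range is refused whole. The fingers move at their own pace and stop on an object; the grip force is fixed at half the most. Time passes only in rows, so rows that do not move let the fingers close. It gives the time, the measured TCP pose, the force, the opening and the grip force at its end, in the units of the state.
- manip.state(): the state, without advancing time (a new reading comes with each control period).
- manip.grab_frame(name): name is "side" or "top"; returns a dict with "img" (400x640x3 uint8, blue, green, red), "mtx" (3x3 intrinsics, pixels), "R" (3x3) and "t" (3): a world point X has camera coordinates R X + t. Camera axes: x right, y down, z forward; pixel columns grow to the right and rows downward; lengths in m; the calibration is good to about 2 mm. A picture is of the moment at which its call begins. There is no depth.
- manip.job_done(): hands the job in; it is judged then, once.
The state is a dict: "time": time; "joint_pos": joint angles; "joint_vel": joint speeds; "joint_efforts": joint torques, N m; "tool_pos": TCP position; "tool_rot": TCP orientation; "contact_force": force on the tool from outside, world axes, zero at the start; "ft_torque": the same for the moment, N m; "gripper_width": opening from 0.0 (shut) to 1.0 (fully open); "grasp_force": force on a finger pad.
Only numpy, scipy, OpenCV 4.12 (cv2) and the standard library are available. Lean on these libraries where they do the work, as an engineer would, in place of code of your own. Each camera call takes 0.05 s, during which the arm holds its last target. There are 200 camera calls.

## Working session

There is one attempt and no reset: what is moved stays moved. The work goes in short steps, Python scripts to look and compute and a tool call to move; the robot and the scene stay as the last step left them, time stands still between calls to the robot, and variables do not carry over. Pictures are saved under pics/ and viewed, at most 10 in all, crops included, and the job is handed in when it is done.

Besides the shell and the picture viewer there is one more tool, called after "Request:" as a command line: name --pt "numbers of a row" for each row, then --argument value for the rest. move_arm: Moves the arm, as the interface text tells. Its arguments: {"type":"object","properties":{"rows":{"type":"array","items":{"type":"array","items":{"type":"number"}}}},"required":["rows"]}

```bash
mkdir -p pics; python3 - <<'E'
from plant import manip
import cv2,pickle
for n in("side","top"):
    f=manip.grab_frame(n); cv2.imwrite(f"pics/{n}0.png",f["img"]); pickle.dump(f,open(n+".pkl","wb")); print(n,f["mtx"].tolist(),f["R"].round(4).tolist(),f["t"].round(4).tolist())
print(manip.state(),manip.tip_reach)
E
```

```text
side [[446.2661835208068, 0.0, 313.1712769764235], [0.0, 446.2661835208068, 201.79772271836487], [0.0, 0.0, 1.0]] [[-0.9468, -0.3218, 0.0102], [-0.214, 0.6054, -0.7666], [0.2405, -0.728, -0.642]] [0.4649, 0.1712, 1.2215]
top [[438.2617817318429, 0.0, 317.3055151335345], [0.0, 438.2617817318429, 198.54551344967973], [0.0, 0.0, 1.0]] [[-0.0224, -0.9996, -0.0187], [-0.9976, 0.0236, -0.0658], [0.0662, 0.0172, -0.9977]] [0.0116, 0.5065, 1.4639]
{'time': 0.1, 'joint_pos': array([-1.31299193e+00,  5.32952198e-02,  1.61415787e+00,  2.79289766e-08,
        1.47602556e+00, -1.19010602e-01]), 'joint_vel': array([-0.00028414, -0.00240918, -0.00405778,  0.00104344, -0.00194764,
       -0.00020955]), 'joint_efforts': array([-9.15041292e-04, -3.94902027e+01, -3.71363461e+01, -1.11419702e-04,
        3.91552399e-03, -8.41765143e-06]), 'tool_pos': array([ 0.22983224, -0.58063164,  0.24918252]), 'tool_rot': array([-9.40729797e-04,  9.82303311e-01,  1.87294729e-01, -6.53747986e-05]), 'contact_force': array([ 0.13116943,  1.12954283, -0.79863978]), 'ft_torque': array([ 0.02122498, -0.02080758,  0.10743272]), 'grasp_force': 0.0, 'gripper_width': 1.003619230024326} 0.019
```

View pics/top0.png

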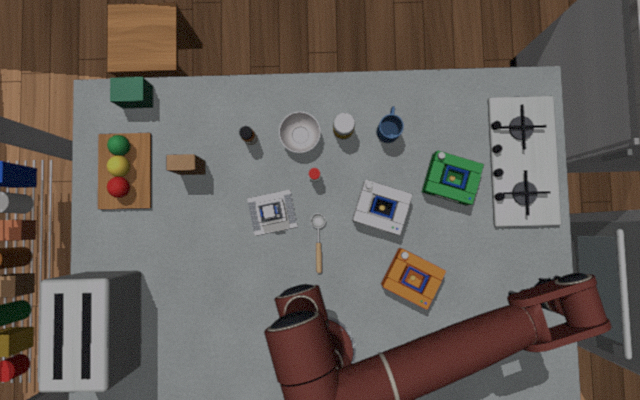

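View pics/side0.png

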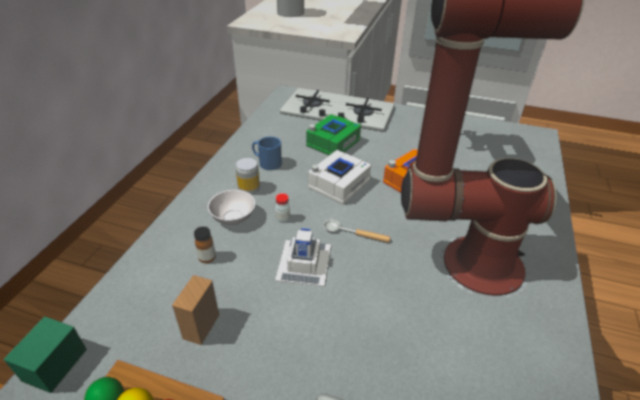

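Top view: the white dock with the cartridge is at about (272,212). There are three units: white (383,207), green (453,177) and orange (413,277). The white one fits, since the task says to leave the green and orange look-alikes alone. I'll confirm it in an enlarged crop.

```bash
python3 - <<'E'
import cv2,pickle,numpy as np
t=pickle.load(open("top.pkl","rb"))["img"];s=pickle.load(open("side.pkl","rb"))["img"]
def c(im,u,v,w,h,k): 
    o=cv2.resize(im[v:v+h,u:u+w],None,fx=k,fy=k,interpolation=cv2.INTER_CUBIC)
    for i in range(0,w,10): cv2.putText(o,str(u+i),(i*k,8),0,.3,(0,0,255),1); cv2.line(o,(i*k,10),(i*k,14),(0,0,255),1)
    for i in range(0,h,10): cv2.putText(o,str(v+i),(0,i*k+3),0,.3,(0,0,255),1)
    return o
a=np.hstack([c(t,242,182,66,50,6),c(t,348,174,66,50,6)]);b=np.hstack([c(s,266,222,66,66,6)[:300*2],c(s,304,146,66,66,6)])
cv2.imwrite("pics/crop0.png",cv2.resize(np.vstack([a,b]),(0,0),fx=.85,fy=.85)) if 0 else cv2.imwrite("pics/crop0.png",a); cv2.imwrite("pics/crop1.png",b)
E
```

```text
(no output)
```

View pics/crop0.png

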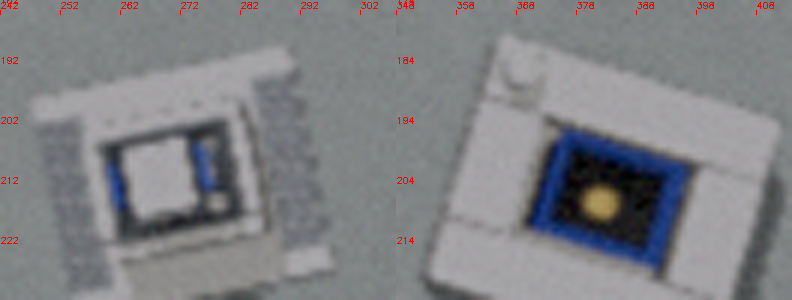

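View pics/crop1.png

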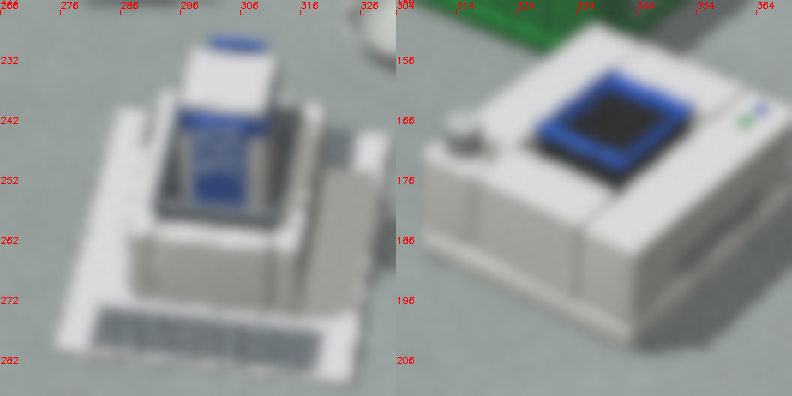

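The crop confirms it. The white unit has a blue rim, brass valve and steel cap (upper left, (369,187)). The cartridge in the dock has its tabs to the image's left and right, at (260,213) and (276,210). Now I'll fit the poses from corner points in both views.

```bash
cat > h.py <<'E'
import cv2,pickle,numpy as np
from scipy.optimize import least_squares
F={n:pickle.load(open(n+".pkl","rb")) for n in("top","side")}
def proj(n,X,F=F):
    f=F[n];c=np.asarray(X)@f["R"].T+f["t"];p=c@f["mtx"].T;return p[:,:2]/p[:,2:]
def pts(p,L):
    L=np.asarray(L,float);c,s=np.cos(p[2]),np.sin(p[2]);return np.c_[p[0]+c*L[:,0]-s*L[:,1],p[1]+s*L[:,0]+c*L[:,1],L[:,2]]
def fit(obs,p0):
    f=lambda p:np.concatenate([(proj(n,pts(p,[l]))[0]-uv) for n,l,uv in obs])
    r=least_squares(f,p0,loss='soft_l1');return r.x,f(r.x).reshape(-1,2)
def ray(n,uv,z):
    f=F[n];C=-f["R"].T@f["t"];d=f["R"].T@np.linalg.inv(f["mtx"])@[uv[0],uv[1],1];return C+d*(z-C[2])/d[2]
E
python3 - <<'E'
from h import *
np.set_printoptions(precision=4,suppress=True)
A=lambda u,v:np.array([242+u/6,182+v/6]);B=lambda u,v:np.array([348+(u-396)/6,174+v/6])
S=lambda u,v:np.array([266+u/6,222+v/6]);U=lambda u,v:np.array([304+(u-396)/6,146+v/6])
z=.006
D=[("top",(.065,.075,z),A(32,102)),("top",(.065,-.075,z),A(290,45)),("top",(-.065,-.075,z),A(332,268)),
 ("side",(-.065,.075,z),S(352,378)),("side",(.065,.075,z),S(58,345)),("side",(-.065,-.075,z),S(388,132))]
# side order guess checked by residual
p0=[*ray("top",(272,212),.0)[:2],.2]
for d in (D,): print("dock",*fit(d,p0))
K=[("top",(.019,.017,.106),A(124,148)),("top",(.019,-.017,.106),A(190,135)),("top",(-.019,-.017,.106),A(198,210)),("top",(-.019,.017,.106),A(136,222))]
print("cart top",*fit(K,p0))
W=[("top",(.07,.08,.07),B(500,35)),("top",(.07,-.08,.07),B(780,120)),("top",(-.07,.08,.07),B(425,285)),
 ("side",(.07,.08,.07),U(422,150)),("side",(-.07,.08,.07),U(632,250)),("side",(-.07,-.08,.07),U(792,110)),("side",(.07,-.08,.07),U(590,20))]
u0=[*ray("top",(383,207),.07)[:2],-.2]
print("unit",*fit(W,u0))
R=[("top",(.026,.032,.08),B(560,128)),("top",(.026,-.032,.08),B(694,163)),("top",(-.026,-.032,.08),B(662,270)),("top",(-.026,.032,.08),B(528,227))]
print("rim",*fit(R,u0))
for n,(x,y,w,h) in {"top":(360,190,45,40),"side":(320,152,40,30)}.items():
    im=F[n]["img"][y:y+h,x:x+w].astype(int); m=((im[...,0]-im[...,2]>50)).astype(np.uint8)
    c=max(cv2.findContours(m,0,1)[0],key=cv2.contourArea); M=cv2.moments(cv2.convexHull(c))
    uv=(M['m10']/M['m00']+x,M['m01']/M['m00']+y); print(n,cv2.minAreaRect(c),uv,ray(n,uv,.08))
E
```

```text
dock [0.4634 0.1546 0.1875] [[-0.4247 -0.505 ]
 [-0.4673 -0.1968]
 [ 0.3523 -0.0231]
 [ 0.267   0.0109]
 [-0.1264 -0.2689]
 [ 0.5887 -0.008 ]]
cart top [0.4622 0.1527 0.1396] [[ 0.1369  0.0937]
 [-0.3152  0.527 ]
 [ 0.2018 -0.1644]
 [-0.0328 -0.4301]]
unit [ 0.4708 -0.2113 -0.3204] [[-0.46   -0.5603]
 [ 0.1808 -0.4257]
 [-0.3696 -1.1221]
 [-0.2378  0.1065]
 [ 1.0841  0.0538]
 [ 1.8139 -0.4549]
 [ 0.3523  0.0051]]
rim [ 0.4713 -0.2148 -0.2981] [[ 1.0215  0.864 ]
 [-2.1044  0.3988]
 [-1.0049 -1.8923]
 [ 2.0868 -0.1306]]
top ((23.200000762939453, 16.399999618530273), (22.135942459106445, 17.70875358581543), 18.434947967529297) (383.2754385964912, 206.5232456140351) [ 0.4717 -0.213   0.08  ]
side ((20.0, 13.500000953674316), (14.211813926696777, 21.864328384399414), 51.34019088745117) (339.9483146067416, 165.5625468164794) [ 0.4714 -0.2073  0.08  ]
```

Request:
move_arm --pt "2.44 -2.99 0 0 0 0 1" --pt "2.44 -2.99 0 0 0 0 1" --pt "2.44 -2.99 0 0 0 0 1" --pt "2.44 -2.99 0 0 0 0 1" --pt "2.44 -2.99 0 0 0 0 1" --pt "2.44 -2.99 0 0 0 0 1" --pt "2.44 -2.99 0 0 0 0 1" --pt "2.44 -2.99 0 0 0 0 1" --pt "2.44 -2.99 0 0 0 0 1" --pt "2.44 -2.99 0 0 0 0 1" --pt "2.44 -2.99 0 0 0 0 1" --pt "2.44 -2.99 0 0 0 0 1" --pt "2.44 -2.99 0 0 0 0 1" --pt "2.44 -2.99 0 0 0 0 1" --pt "2.44 -2.99 0 0 0 0 1" --pt "2.44 -2.99 0 0 0 0 1" --pt "2.44 -2.99 0 0 0 0 1" --pt "2.44 -2.99 0 0 0 0 1" --pt "2.44 -2.99 0 0 0 0 1" --pt "2.44 -2.99 0 0 0 0 1"

```text
time: 1.77
tool_pos: [0.4635, 0.1566, 0.2499]
tool_rot: [0.0, 0.982, 0.188, -0.0]
contact_force: [0.9, -0.7, 0.8]
gripper_width: 1.001
grasp_force: 0.0
```

Request:
move_arm --pt "0 0 0 0 0 5.4 1" --pt "0 0 0 0 0 5.4 1" --pt "0 0 0 0 0 0 1" --pt "0 0 0 0 0 0 1"

```text
time: 2.1
tool_pos: [0.4634, 0.1546, 0.2498]
tool_rot: [0.0, 0.995, 0.095, -0.0]
contact_force: [-0.5, -0.6, 0.6]
gripper_width: 1.0
grasp_force: 0.0
```

```bash
cat >> h.py <<'E'
from scipy.spatial.transform import Rotation
def to(s,xyz,yaw=None):
    "tool-frame shift in cm, yaw turn in deg"
    w,x,y,z=s["tool_rot"];R=Rotation.from_quat([x,y,z,w]).as_matrix()
    print("pos",s["tool_pos"].round(4),"xang",np.degrees(np.arctan2(R[1,0],R[0,0])).round(2),"tilt",R[:2,2].round(4),"F",s["contact_force"].round(2),"T",s["ft_torque"].round(3),"w",round(85*s["gripper_width"],2),"g",s["grasp_force"],"t",s["time"])
    print("shift cm",(R.T@(np.array(xyz)-s["tool_pos"])*100).round(2))
E
python3 - <<'E'
from h import *
from plant import manip
to(manip.state(),[.464,.155,.087])
E
```

```text
pos [0.4634 0.1546 0.2498] xang 10.94 tilt [-0.001  -0.0002] F [-0.5  -0.59  0.59] T [ 0.003  0.021 -0.017] w 85.01 g 0.0 t 2.1
shift cm [ 0.08 -0.03 16.28]
```

Request:
move_arm --pt "0.02 0 2.5 0 0 0 1" --pt "0.02 0 2.5 0 0 0 1" --pt "0.02 0 2.5 0 0 0 1" --pt "0.02 0 2.5 0 0 0 1" --pt "0 0 2.0 0 0 0 1" --pt "0 0 0 0 0 0 1" --pt "0 0 0 0 0 0 1"

```text
time: 2.68
tool_pos: [0.4636, 0.154, 0.1294]
tool_rot: [0.0, 0.996, 0.094, -0.001]
contact_force: [0.9, 0.4, 0.7]
gripper_width: 1.001
grasp_force: 0.0
```

```bash
python3 - <<'E'
from h import *
from plant import manip
f=manip.grab_frame("side");g=manip.grab_frame("top")
a=cv2.resize(f["img"][180:280,250:350],None,fx=5,fy=5,interpolation=2);b=cv2.resize(g["img"][170:270,240:300],None,fx=5,fy=5,interpolation=2)
cv2.imwrite("pics/ab.png",np.hstack([a,b]))
to(manip.state(),[.464,.155,.087])
E
```

```text
pos [0.4655 0.1545 0.132 ] xang 10.8 tilt [0.0026 0.0005] F [ 0.33 -0.16  0.26] T [-0.003  0.001  0.021] w 85.01 g 0.0 t 2.7833
shift cm [-0.15 -0.08  4.5 ]
```

View pics/ab.png

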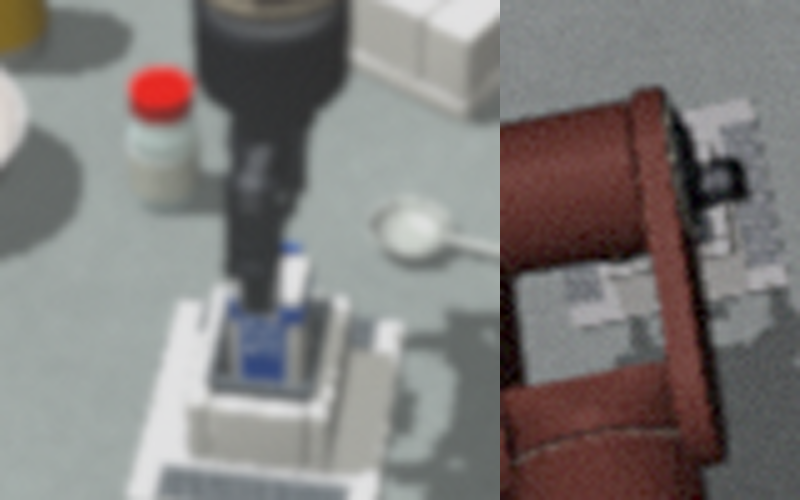

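The near finger stands in front of the near tab (side crop (260,300)) and lines up with it. I'll lower, then start to close.

Request:
move_arm --pt "-0.05 -0.04 1.5 0 0 0 1" --pt "-0.05 -0.04 1.5 0 0 0 1" --pt "0 0 1.5 0 0 0 1" --pt "0 0 0 0 0 0 0.6" --pt "0 0 0 0 0 0 0.35" --pt "0 0 0 0 0 0 0.27" --pt "0 0 0 0 0 0 0.27" --pt "0 0 0 0 0 0 0.27" --pt "0 0 0 0 0 0 0.27"

```text
time: 3.53
tool_pos: [0.464, 0.1553, 0.0864]
tool_rot: [-0.0, 0.996, 0.094, 0.001]
contact_force: [-0.2, -0.4, 0.5]
gripper_width: 0.636
grasp_force: 0.0
```

```bash
python3 - <<'E'
from h import *
from plant import manip
to(manip.state(),[.464,.155,.087])
E
```

```text
pos [0.464  0.1553 0.0864] xang 10.79 tilt [0.0018 0.0003] F [-0.15 -0.44  0.46] T [-0.005 -0.009 -0.01 ] w 54.06 g 0.0 t 3.5333
shift cm [-0.01  0.03 -0.06]
```

Request:
move_arm --pt "0 0 0 0 0 0 0.2" --pt "0 0 0 0 0 0 0.2" --pt "0 0 0 0 0 0 0.2"

```text
time: 3.78
tool_pos: [0.4639, 0.1552, 0.0859]
tool_rot: [0.0, 0.996, 0.094, 0.001]
contact_force: [1.7, -0.5, 1.5]
gripper_width: 0.602
grasp_force: 2.0
```

Request:
move_arm --pt "0 0 0 0 0 0 0.12" --pt "0 0 0 0 0 0 0.12" --pt "0 0 0 0 0 0 0.12"

```text
time: 4.03
tool_pos: [0.4637, 0.1552, 0.0856]
tool_rot: [0.0, 0.996, 0.094, 0.0]
contact_force: [2.2, 0.3, 1.8]
gripper_width: 0.561
grasp_force: 3.8
```

```bash
python3 - <<'E'
from h import *
from plant import manip
to(manip.state(),[.464,.155,.087])
E
```

```text
pos [0.4637 0.1552 0.0856] xang 10.79 tilt [0.001 0.   ] F [2.22 0.25 1.79] T [-0.144 -0.207 -0.013] w 47.69 g 3.8270042091608047 t 4.0333
shift cm [ 0.02  0.03 -0.14]
```

Request:
move_arm --pt "0 0 0 0 0 0 0.06" --pt "0 0 0 0 0 0 0.03" --pt "0 0 0 0 0 0 0.03" --pt "0 0 0 0 0 0 0.03"

```text
time: 4.37
tool_pos: [0.4636, 0.1552, 0.0855]
tool_rot: [0.0, 0.996, 0.094, 0.0]
contact_force: [1.7, -0.4, 1.8]
gripper_width: 0.518
grasp_force: 5.6
```

Request:
move_arm --pt "0 0 0 0 0 0 0.0" --pt "0 0 0 0 0 0 -0.02" --pt "0 0 0 0 0 0 -0.02" --pt "0 0 0 0 0 0 -0.02"

```text
time: 4.7
tool_pos: [0.4635, 0.1552, 0.0854]
tool_rot: [0.0, 0.996, 0.094, 0.0]
contact_force: [2.2, 0.2, 1.7]
gripper_width: 0.493
grasp_force: 6.8
```

```bash
python3 - <<'E'
from h import *
from plant import manip
to(manip.state(),[.464,.155,.087])
E
```

```text
pos [0.4635 0.1552 0.0854] xang 10.79 tilt [ 0.0004 -0.0001] F [2.15 0.21 1.68] T [-0.149 -0.378 -0.016] w 41.94 g 6.828665882349014 t 4.7
shift cm [ 0.05  0.03 -0.16]
```

Request:
move_arm --pt "0 0 0 0 0 0 -0.04" --pt "0 0 0 0 0 0 -0.04" --pt "0 0 0 0 0 0 -0.04"

```text
time: 4.95
tool_pos: [0.4635, 0.1551, 0.0854]
tool_rot: [0.0, 0.996, 0.094, 0.0]
contact_force: [2.6, -1.3, 3.9]
gripper_width: 0.476
grasp_force: 8.0
```

Request:
move_arm --pt "0 0 0 0 0 0 -0.06" --pt "0 0 0 0 0 0 -0.06" --pt "0 0 0 0 0 0 -0.06"

```text
time: 5.2
tool_pos: [0.4634, 0.1551, 0.0853]
tool_rot: [0.0, 0.996, 0.094, 0.0]
contact_force: [1.3, -1.8, 2.4]
gripper_width: 0.472
grasp_force: 12.1
```

Request:
move_arm --pt "0 0 0 0 0 0 -0.08" --pt "0 0 0 0 0 0 -0.1" --pt "0 0 0 0 0 0 -0.1" --pt "0 0 0 0 0 0 -0.1"

```text
time: 5.53
tool_pos: [0.4633, 0.1552, 0.0853]
tool_rot: [0.0, 0.996, 0.094, -0.0]
contact_force: [2.4, -1.2, 3.4]
gripper_width: 0.456
grasp_force: 22.0
```

Request:
move_arm --pt "0 0 -0.1 0 0 0 -0.1" --pt "0 0 -0.1 0 0 0 -0.1" --pt "0 0 -0.1 0 0 0 -0.1" --pt "0 0 -0.1 0 0 0 -0.1" --pt "0 0 0 0 0 0 -0.1"

```text
time: 5.95
tool_pos: [0.4627, 0.1555, 0.0887]
tool_rot: [-0.0, 0.996, 0.094, -0.001]
contact_force: [2.6, 0.2, -1.2]
gripper_width: 0.456
grasp_force: 21.6
```

```bash
python3 - <<'E'
from h import *
from plant import manip
to(manip.state(),[.464,.155,.2])
E
```

```text
pos [0.4627 0.1555 0.0887] xang 10.78 tilt [-0.0014  0.0008] F [ 2.58  0.2  -1.18] T [-0.024 -0.277 -0.006] w 38.74 g 21.566298007965088 t 5.95
shift cm [  0.11   0.06 -11.13]
```

Request:
move_arm --pt "0.08 0 -0.2 0 0 0 -0.1" --pt "0 0 -0.3 0 0 0 -0.1" --pt "0 0 -0.3 0 0 0 -0.1" --pt "0 0 -0.3 0 0 0 -0.1" --pt "0 0 0 0 0 0 -0.1"

```text
time: 6.37
tool_pos: [0.4643, 0.1555, 0.101]
tool_rot: [-0.0, 0.996, 0.094, 0.0]
contact_force: [-0.7, -0.4, -1.3]
gripper_width: 0.459
grasp_force: 21.4
```

Request:
move_arm --pt "0 0 -0.5 0 0 0 -0.1" --pt "0 0 -0.5 0 0 0 -0.1" --pt "0 0 -0.5 0 0 0 -0.1" --pt "0 0 -0.5 0 0 0 -0.1" --pt "0 0 -0.5 0 0 0 -0.1" --pt "0 0 -0.5 0 0 0 -0.1" --pt "0 0 -0.5 0 0 0 -0.1" --pt "0 0 -1 0 0 0 -0.1" --pt "0 0 -1.5 0 0 0 -0.1" --pt "0 0 -1.5 0 0 0 -0.1" --pt "0 0 -1.5 0 0 0 -0.1" --pt "0 0 -1.5 0 0 0 -0.1" --pt "0 0 -1.5 0 0 0 -0.1" --pt "0 0 -1.5 0 0 0 -0.1" --pt "0 0 0 0 0 0 -0.1" --pt "0 0 0 0 0 0 -0.1" --pt "0 0 0 0 0 0 -0.1"

```text
time: 7.78
tool_pos: [0.4637, 0.1553, 0.2346]
tool_rot: [0.0, 0.996, 0.094, -0.001]
contact_force: [-0.5, 0.4, -2.5]
gripper_width: 0.453
grasp_force: 21.4
```

```bash
python3 - <<'E'
from h import *
from plant import manip
f=manip.grab_frame("side");g=manip.grab_frame("top")
s=manip.state();to(s,[.471,-.212,.235])
uv=proj("side",[s["tool_pos"]])[0].astype(int);u,v=uv-50
cv2.imwrite("pics/held.png",cv2.resize(f["img"][v:v+100,u:u+100],None,fx=5,fy=5,interpolation=2));print(u,v)
E
```

```text
pos [0.4634 0.1552 0.2338] xang 10.79 tilt [-0.0025 -0.0004] F [ 0.54 -0.12 -2.58] T [ 0.008 -0.029 -0.003] w 38.97 g 21.445129215717316 t 7.8833
shift cm [-6.13 36.22 -0.1 ]
254 146
```

View pics/held.png

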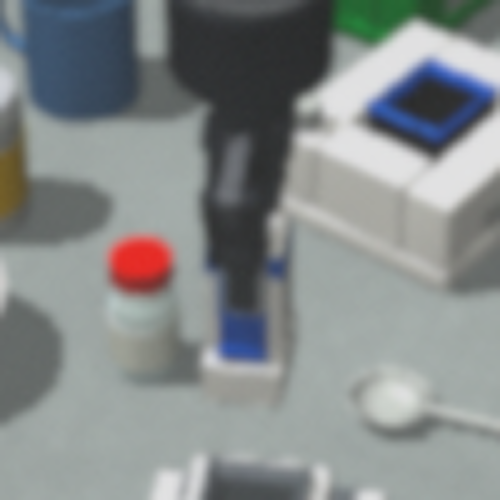

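The cartridge is clear of the dock and hangs upright in the fingers (foot at crop (243,375)). Next I'll refine the socket pose by back-projecting the rim outline.

```bash
python3 - <<'E'
from h import *
np.set_printoptions(precision=4,suppress=True)
for n,(x,y,w,h) in {"top":(358,188,50,40),"side":(318,148,46,36)}.items():
    im=F[n]["img"][y:y+h,x:x+w].astype(np.float32); d=cv2.resize(im[...,0]-im[...,2],None,fx=8,fy=8,interpolation=cv2.INTER_CUBIC)
    for th in (35,50,65):
        cs,hi=cv2.findContours((d>th).astype(np.uint8),cv2.RETR_CCOMP,1)
        i=max(range(len(cs)),key=lambda k:cv2.contourArea(cs[k]));out=[("out",cs[i])]
        inn=[cs[k] for k in range(len(cs)) if hi[0][k][3]==i]
        if inn: out.append(("in",max(inn,key=cv2.contourArea)))
        for nm,c in out:
            c=cv2.convexHull(c)[:,0]; P=np.array([ray(n,((a+.5)/8-.5+x,(b+.5)/8-.5+y),.08)[:2] for a,b in c],np.float32)
            r=cv2.minAreaRect(P*1000); print(n,th,nm,np.round(r[0],1),np.round(r[1],1),round(r[2],2))
E
```

```text
top 35 out [ 471.9 -212.3] [73.8 59.4] 71.24
top 35 in [ 471.4 -212.1] [52.2 40.6] 70.53
top 50 out [ 471.9 -212.2] [72.4 57.8] 71.24
top 50 in [ 471.5 -212.1] [54.2 43.1] 71.27
top 65 out [ 471.9 -212.2] [70.9 56.3] 71.37
top 65 in [ 471.6 -212.1] [56.4 45.2] 71.33
side 35 out [ 471.3 -208.3] [79.7 62.1] 71.24
side 35 in [ 470.4 -206.3] [41.  37.4] 71.85
side 50 out [ 471.2 -208.1] [75.9 58.7] 71.44
side 50 in [ 470.5 -206.4] [44.4 41.2] 71.28
side 65 out [ 471.3 -208.1] [72.5 55.6] 71.23
side 65 in [ 470.4 -206.1] [47.9 46.5] 72.36
```

Request:
move_arm --pt "-0.1 0.6 0 0 0 0 -0.1" --pt "-0.2 1.2 0 0 0 0 -0.1" --pt "-0.35 2.1 0 0 0 0 -0.1" --pt "-0.35 2.1 0 0 0 0 -0.1" --pt "-0.35 2.1 0 0 0 0 -0.1" --pt "-0.35 2.1 0 0 0 0 -0.1" --pt "-0.35 2.1 0 0 0 0 -0.1" --pt "-0.35 2.1 0 0 0 0 -0.1" --pt "-0.35 2.1 0 0 0 0 -0.1" --pt "-0.35 2.1 0 0 0 0 -0.1" --pt "-0.35 2.1 0 0 0 0 -0.1" --pt "-0.35 2.1 0 0 0 0 -0.1" --pt "-0.35 2.1 0 0 0 0 -0.1" --pt "-0.35 2.1 0 0 0 0 -0.1" --pt "-0.35 2.1 0 0 0 0 -0.1" --pt "-0.35 2.1 0 0 0 0 -0.1" --pt "-0.35 2.1 0 0 0 0 -0.1" --pt "-0.35 2.1 0 0 0 0 -0.1" --pt "-0.2 1.2 0 0 0 0 -0.1" --pt "0 0 0 0 0 0 -0.1"

```text
time: 9.55
tool_pos: [0.4722, -0.2175, 0.2346]
tool_rot: [-0.0, 0.996, 0.093, -0.001]
contact_force: [-0.0, 0.5, -1.0]
gripper_width: 0.456
grasp_force: 21.5
```

Request:
move_arm --pt "0 0 0 0 0 3 -0.1" --pt "0 0 0 0 0 4.5 -0.1" --pt "0 0 0 0 0 4.5 -0.1" --pt "0 0 0 0 0 4.5 -0.1" --pt "0 0 0 0 0 4.5 -0.1" --pt "0 0 0 0 0 4.5 -0.1" --pt "0 0 0 0 0 4 -0.1" --pt "0 0 0 0 0 0 -0.1" --pt "0 0 0 0 0 0 -0.1" --pt "0 0 0 0 0 0 -0.1"

```text
time: 10.38
tool_pos: [0.4727, -0.215, 0.2351]
tool_rot: [-0.0, 0.987, -0.162, -0.0]
contact_force: [0.1, -0.6, -0.7]
gripper_width: 0.454
grasp_force: 21.5
```

```bash
python3 - <<'E'
from h import *
from plant import manip
s=manip.state();to(s,[.4716,-.211,.158])
E
```

```text
pos [ 0.4727 -0.215   0.2351] xang -18.6 tilt [-0.0003  0.0005] F [ 0.06 -0.57 -0.67] T [ 0.05   0.005 -0.044] w 38.57 g 21.467129588127136 t 10.3833
shift cm [-0.23 -0.35  7.71]
```

Request:
move_arm --pt "-0.12 -0.18 1.0 0 0 0 -0.1" --pt "-0.11 -0.17 1.3 0 0 0 -0.1" --pt "0 0 1.3 0 0 0 -0.1" --pt "0 0 1.3 0 0 0 -0.1" --pt "0 0 1.3 0 0 0 -0.1" --pt "0 0 0.8 0 0 0 -0.1" --pt "0 0 0 0 0 0 -0.1" --pt "0 0 0 0 0 0 -0.1"

```text
time: 11.05
tool_pos: [0.4713, -0.2114, 0.1644]
tool_rot: [-0.0, 0.987, -0.163, -0.001]
contact_force: [-0.1, 0.5, -1.9]
gripper_width: 0.456
grasp_force: 21.5
```

```bash
python3 - <<'E'
from h import *
from plant import manip
f=manip.grab_frame("side")
s=manip.state();to(s,[.4716,-.211,.153])
cv2.imwrite("pics/over.png",cv2.resize(f["img"][110:210,290:390],None,fx=6,fy=6,interpolation=2))
E
```

```text
pos [ 0.4718 -0.2117  0.1654] xang -18.71 tilt [ 0.0002 -0.0001] F [ 0.43 -0.94 -1.66] T [ 0.014 -0.022 -0.018] w 38.69 g 21.468190848827362 t 11.1
shift cm [-0.05 -0.06  1.24]
```

View pics/over.png

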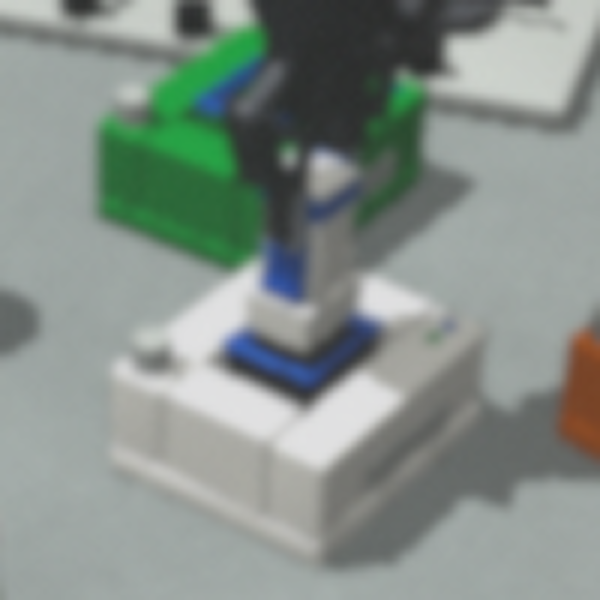

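The foot hovers over the blue rim (front corner (300,350) above the rim corner (305,395)) and is aligned in yaw. I'll now feel down.

Request:
move_arm --pt "0 0 0.3 0 0 0 -0.1" --pt "0 0 0.3 0 0 0 -0.1" --pt "0 0 0.2 0 0 0 -0.1" --pt "0 0 0.2 0 0 0 -0.1" --pt "0 0 0.2 0 0 0 -0.1" --pt "0 0 0 0 0 0 -0.1" --pt "0 0 0 0 0 0 -0.1"

```text
time: 11.68
tool_pos: [0.4716, -0.2115, 0.1532]
tool_rot: [-0.0, 0.987, -0.163, -0.0]
contact_force: [0.3, 0.8, -1.3]
gripper_width: 0.454
grasp_force: 21.5
```

Request:
move_arm --pt "0 0 0.1 0 0 0 -0.1" --pt "0 0 0.1 0 0 0 -0.1" --pt "0 0 0.1 0 0 0 -0.1" --pt "0 0 0 0 0 0 -0.1" --pt "0 0 0 0 0 0 -0.1"

```text
time: 12.1
tool_pos: [0.4717, -0.2118, 0.1505]
tool_rot: [0.0, 0.987, -0.163, 0.0]
contact_force: [0.1, -0.9, -0.9]
gripper_width: 0.454
grasp_force: 21.6
```

```bash
python3 - <<'E'
from h import *
from plant import manip
s=manip.state();to(s,[.4716,-.211,.105])
E
```

```text
pos [ 0.4717 -0.2118  0.1505] xang -18.71 tilt [ 0.0002 -0.0007] F [ 0.1  -0.86 -0.88] T [-0.221  0.085 -0.036] w 38.61 g 21.629627645015717 t 12.1
shift cm [-0.04 -0.07  4.55]
```

Request:
move_arm --pt "0 0 0.1 0 0 0 -0.1" --pt "0 0 0.1 0 0 0 -0.1" --pt "0 0 0 0 0 0 -0.1" --pt "0 0 0 0 0 0 -0.1"

```text
time: 12.43
tool_pos: [0.4721, -0.2123, 0.1494]
tool_rot: [0.001, 0.987, -0.163, 0.001]
contact_force: [-2.1, -1.7, 5.6]
gripper_width: 0.455
grasp_force: 22.6
```

```bash
python3 - <<'E'
from h import *
from plant import manip
s=manip.state();to(s,[.4716,-.211,.105])
E
```

```text
pos [ 0.4721 -0.2123  0.1494] xang -18.71 tilt [ 0.0011 -0.0019] F [-2.12 -1.7   5.58] T [-0.483  0.426  0.045] w 38.7 g 22.553041577339172 t 12.4333
shift cm [-0.1  -0.12  4.44]
```

Request:
move_arm --pt "-0.05 0.08 0 0 0 0 -0.1" --pt "-0.05 0.08 0 0 0 0 -0.1" --pt "0 0 0 0 0 0 -0.1" --pt "0 0 0 0 0 0 -0.1"

```text
time: 12.77
tool_pos: [0.4698, -0.2122, 0.1473]
tool_rot: [-0.001, 0.987, -0.163, -0.0]
contact_force: [1.4, -0.3, -2.6]
gripper_width: 0.454
grasp_force: 21.5
```

```bash
cat > st.py <<'E'
from h import *
from plant import manip
s=manip.state();to(s,[.4716,-.211,.105])
w,x,y,z=s["tool_rot"];R=Rotation.from_quat([x,y,z,w]).as_matrix();print("tool F",(R.T@s["contact_force"]).round(2),"T",(R.T@s["ft_torque"]).round(3))
E
python3 st.py
```

```text
pos [ 0.4698 -0.2122  0.1473] xang -18.72 tilt [-0.0008  0.0013] F [ 1.41 -0.28 -2.63] T [-0.156 -0.107 -0.019] w 38.6 g 21.46136909723282 t 12.7667
shift cm [ 0.13 -0.17  4.23]
tool F [ 1.43 -0.19  2.63] T [-0.113  0.151  0.019]
```

Request:
move_arm --pt "0 0 0.1 0 0 0 -0.1" --pt "0 0 0.1 0 0 0 -0.1" --pt "0 0 0 0 0 0 -0.1" --pt "0 0 0 0 0 0 -0.1"

```text
time: 13.1
tool_pos: [0.4699, -0.2123, 0.1457]
tool_rot: [-0.0, 0.987, -0.163, -0.0]
contact_force: [-0.4, -0.3, -2.2]
gripper_width: 0.451
grasp_force: 21.5
```

```bash
python3 st.py
```

```text
pos [ 0.4699 -0.2123  0.1457] xang -18.71 tilt [-0.0009  0.001 ] F [-0.45 -0.26 -2.16] T [-0.041 -0.01  -0.003] w 38.37 g 21.458468735218048 t 13.1
shift cm [ 0.12 -0.18  4.07]
tool F [-0.34  0.39  2.16] T [-0.035  0.023  0.003]
```

Request:
move_arm --pt "0 0 0.1 0 0 0 -0.1" --pt "0 0 0.1 0 0 0 -0.1" --pt "0 0 0 0 0 0 -0.1" --pt "0 0 0 0 0 0 -0.1"

```text
time: 13.43
tool_pos: [0.4701, -0.2126, 0.1441]
tool_rot: [-0.0, 0.987, -0.163, -0.0]
contact_force: [-0.2, 0.7, -1.3]
gripper_width: 0.457
grasp_force: 21.5
```

```bash
python3 st.py
```

```text
pos [ 0.4701 -0.2126  0.1441] xang -18.71 tilt [-0.0003  0.0003] F [-0.17  0.69 -1.25] T [0.    0.038 0.051] w 38.83 g 21.465387046337128 t 13.4333
shift cm [ 0.09 -0.2   3.91]
tool F [-0.38 -0.6   1.25] T [-0.012 -0.036 -0.051]
```

Request:
move_arm --pt "0 0 0.15 0 0 0 -0.1" --pt "0 0 0.15 0 0 0 -0.1" --pt "0 0 0.15 0 0 0 -0.1" --pt "0 0 0 0 0 0 -0.1" --pt "0 0 0 0 0 0 -0.1"

```text
time: 13.85
tool_pos: [0.4701, -0.2126, 0.1396]
tool_rot: [-0.0, 0.987, -0.163, -0.0]
contact_force: [0.2, 0.1, -1.8]
gripper_width: 0.458
grasp_force: 21.5
```

```bash
python3 st.py
```

```text
pos [ 0.4701 -0.2126  0.1396] xang -18.71 tilt [-0.0004  0.0003] F [ 0.22  0.11 -1.83] T [0.017 0.031 0.012] w 38.96 g 21.46503657102585 t 13.85
shift cm [ 0.09 -0.2   3.46]
tool F [ 0.17 -0.17  1.83] T [ 0.006 -0.035 -0.012]
```

Request:
move_arm --pt "0 0 0.2 0 0 0 -0.1" --pt "0 0 0.2 0 0 0 -0.1" --pt "0 0 0.2 0 0 0 -0.1" --pt "0 0 0.2 0 0 0 -0.1" --pt "0 0 0.2 0 0 0 -0.1" --pt "0 0 0 0 0 0 -0.1" --pt "0 0 0 0 0 0 -0.1"

```text
time: 14.43
tool_pos: [0.4701, -0.2126, 0.1296]
tool_rot: [-0.0, 0.987, -0.163, -0.0]
contact_force: [-0.6, 0.1, -1.8]
gripper_width: 0.455
grasp_force: 21.5
```

Request:
move_arm --pt "0 0 0.2 0 0 0 -0.1" --pt "0 0 0.2 0 0 0 -0.1" --pt "0 0 0.2 0 0 0 -0.1" --pt "0 0 0.2 0 0 0 -0.1" --pt "0 0 0.2 0 0 0 -0.1" --pt "0 0 0 0 0 0 -0.1" --pt "0 0 0 0 0 0 -0.1"

```text
time: 15.02
tool_pos: [0.4701, -0.2126, 0.1196]
tool_rot: [-0.0, 0.987, -0.163, -0.0]
contact_force: [0.2, 0.1, -2.0]
gripper_width: 0.455
grasp_force: 21.5
```

```bash
python3 st.py
```

```text
pos [ 0.4701 -0.2126  0.1196] xang -18.71 tilt [-0.0004  0.0003] F [ 0.15  0.08 -2.01] T [-0.007  0.014  0.053] w 38.64 g 21.464919447898865 t 15.0167
shift cm [ 0.09 -0.2   1.46]
tool F [ 0.12 -0.13  2.01] T [-0.011 -0.011 -0.053]
```

Request:
move_arm --pt "0 0 0.2 0 0 0 -0.1" --pt "0 0 0.2 0 0 0 -0.1" --pt "0 0 0.2 0 0 0 -0.1" --pt "0 0 0.2 0 0 0 -0.1" --pt "0 0 0.2 0 0 0 -0.1" --pt "0 0 0 0 0 0 -0.1" --pt "0 0 0 0 0 0 -0.1"

```text
time: 15.6
tool_pos: [0.4706, -0.213, 0.1105]
tool_rot: [0.0, 0.987, -0.163, 0.0]
contact_force: [0.3, 1.0, 4.4]
gripper_width: 0.452
grasp_force: 22.5
```

Request:
move_arm --pt "0 0 0.15 0 0 0 -0.1" --pt "0 0 0.1 0 0 0 -0.1" --pt "0 0 0 0 0 0 -0.1" --pt "0 0 0 0 0 0 -0.1"

```text
time: 15.93
tool_pos: [0.4707, -0.213, 0.1085]
tool_rot: [0.0, 0.987, -0.163, 0.001]
contact_force: [-2.1, 0.8, 7.6]
gripper_width: 0.455
grasp_force: 22.8
```

```bash
python3 st.py
```

```text
pos [ 0.4707 -0.213   0.1085] xang -18.71 tilt [ 0.001  -0.0006] F [-2.12  0.78  7.59] T [ 0.244  0.34  -0.018] w 38.68 g 22.848993837833405 t 15.9333
shift cm [ 0.02 -0.22  0.35]
tool F [-2.25 -0.05 -7.59] T [ 0.122 -0.4    0.018]
```

Request:
move_arm --pt "-0.05 0 0.1 0 0 0 -0.1" --pt "0 0 0.1 0 0 0 -0.1" --pt "0 0 0 0 0 0 -0.1" --pt "0 0 0 0 0 0 -0.1"

```text
time: 16.27
tool_pos: [0.4708, -0.2131, 0.1083]
tool_rot: [0.0, 0.987, -0.163, 0.001]
contact_force: [-4.2, 3.0, 15.9]
gripper_width: 0.451
grasp_force: 24.2
```

Request:
move_arm --pt "0 0 0.1 0 0 0 -0.1" --pt "0 0 0 0 0 0 -0.1" --pt "0 0 0 0 0 0 -0.1"

```text
time: 16.52
tool_pos: [0.4711, -0.2133, 0.1083]
tool_rot: [0.0, 0.987, -0.163, 0.001]
contact_force: [-5.8, 3.5, 19.3]
gripper_width: 0.454
grasp_force: 24.9
```

```bash
python3 st.py
```

```text
pos [ 0.4711 -0.2133  0.1083] xang -18.71 tilt [ 0.002  -0.0012] F [-5.83  3.55 19.28] T [0.825 1.159 0.04 ] w 38.57 g 24.91400420665741 t 16.5167
shift cm [-0.03 -0.23  0.33]
tool F [ -6.62  -1.48 -19.3 ] T [ 0.41  -1.362 -0.039]
```

Floor reached: the valve force rose to about 8 N, followed by a hard stop. That fits the cartridge having been pressed 3 mm into the ejector while it was gripped. Opening now.

Request:
move_arm --pt "-0.06 0 0 0 0 0 -0.08" --pt "0 0 0 0 0 0 0.0" --pt "0 0 0 0 0 0 0.1" --pt "0 0 0 0 0 0 0.2" --pt "0 0 0 0 0 0 0.4" --pt "0 0 0 0 0 0 0.7" --pt "0 0 0 0 0 0 0.7" --pt "0 0 0 0 0 0 0.7" --pt "0 0 0 0 0 0 0.7"

```text
time: 17.27
tool_pos: [0.4689, -0.2122, 0.1038]
tool_rot: [-0.0, 0.987, -0.163, -0.0]
contact_force: [-0.2, 0.8, -0.3]
gripper_width: 0.848
grasp_force: 0.0
```

```bash
python3 st.py
```

```text
pos [ 0.4689 -0.2122  0.1038] xang -18.71 tilt [-0.0008  0.0005] F [-0.17  0.76 -0.25] T [ 0.05  -0.019  0.024] w 72.04 g 0.0 t 17.2667
shift cm [ 0.22 -0.2  -0.12]
tool F [-0.41 -0.66  0.25] T [ 0.053  0.002 -0.024]
```

Released with no contact. I'll retreat straight up and away, then look.

Request:
move_arm --pt "0 0 -0.5 0 0 0 0.8" --pt "0 0 -1 0 0 0 0.8" --pt "0 0 -1.5 0 0 0 0.8" --pt "0 0 -2 0 0 0 0.8" --pt "0 0 -3 0 0 0 0.8" --pt "0 0 -3 0 0 0 0.8" --pt "0 0 -3 0 0 0 0.8" --pt "0 3 -2 0 0 0 0.8" --pt "0 4 0 0 0 0 0.8" --pt "0 4 0 0 0 0 0.8" --pt "0 4 0 0 0 0 0.8" --pt "0 4 0 0 0 0 0.8" --pt "0 4 0 0 0 0 0.8" --pt "0 4 0 0 0 0 0.8" --pt "0 0 0 0 0 0 0.8" --pt "0 0 0 0 0 0 0.8"

```text
time: 18.6
tool_pos: [0.3816, -0.4698, 0.265]
tool_rot: [0.0, 0.986, -0.164, 0.0]
contact_force: [0.2, -0.5, -0.5]
gripper_width: 0.904
grasp_force: 0.0
```

```bash
python3 - <<'E'
from h import *
from plant import manip
f=manip.grab_frame("side");g=manip.grab_frame("top")
a=cv2.resize(f["img"][130:210,300:380],None,fx=5,fy=5,interpolation=2);b=cv2.resize(g["img"][170:250,343:423],None,fx=5,fy=5,interpolation=2)
cv2.imwrite("pics/end.png",np.hstack([a,b]));
# predicted cart body top corners if seated (origin z .033), tab outer face tops
p=[.470,-.2125,np.radians(-18.7)]
print((proj("side",pts(p,[(sx*.019,sy*.017,.127) for sx in(1,-1) for sy in(1,-1)]))-[300,130])*5)
print((proj("top",pts(p,[(sx*.019,sy*.017,.127) for sx in(1,-1) for sy in(1,-1)]))-[343,170])*5+[400,0])
print((proj("top",pts(p,[(0,sy*y,.125) for sy in(1,-1) for y in (.022,.026)]))-[343,170])*5+[400,0])
E
```

```text
[[167.67773465 114.08889558]
 [198.53523622  90.82199489]
 [217.42540648 135.22660183]
 [247.93162538 111.35804979]]
[[593.20503137 144.60814442]
 [645.57143908 160.84524779]
 [575.45198138 202.74703119]
 [627.88526912 219.06445602]]
[[576.25282463 171.4325249 ]
 [570.10529424 169.52285627]
 [643.9648478  192.4665855 ]
 [650.12860595 194.38129513]]
```

View pics/end.png

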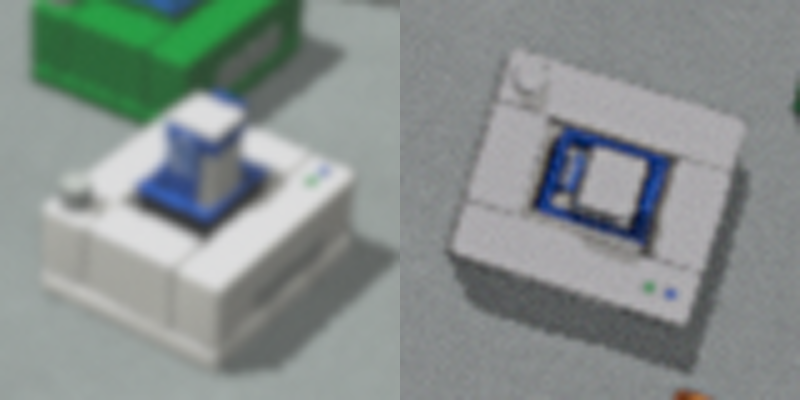

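The cartridge is upright in the white unit. The body-top corners seen in the side crop, (168,118), (213,135) and (247,113), match the prediction for a seated cartridge within a few crop pixels. The tabs are visible on both sides.

```bash
python3 -c "
from plant import manip
print(manip.job_done())"
```

```text
the job is handed in; nothing more can be done
None
```

I freed the cartridge from the dock, pressed it down to the socket floor of the white unit and let go. The last pictures show it seated and upright, with the tabs visible on both sides. I handed the job in; no verdict came back.

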